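# Open the ratchet stop on a kitchen tier organiser

### The job

The sliding stop on the upper tier of the clear organiser is set close to the mesh filter cup and there is no room to put anything beside the cup. Press the stop's release pad down with the fingertips and, keeping it pressed, push the stop back along its toothed bar, away from the cup, until it is fully home against the end block; then come off the pad so that it springs up again. Only press and push: lift nothing, and leave the cup and everything else standing where it is.

Things in the scene. Friction and masses are not known exactly. Their poses are not given: they have to be found in the camera images.
- organiser: Fixed clear acrylic two-tier organiser, 180 mm deep (x) by 360 wide (y), side panels 150 high. Origin: centre of its underside, on the counter; x away from the robot's side, y to its left, z up; turned by up to 0.4 rad. Deck tops at z = 11 and 110 mm. A toothed aluminium ratchet bar (12 wide, top at z = 138) runs along y at x = -60. Filter cup at the +y end; the stop on the bar opens towards -y.
- stop (a joint): White plastic sliding stop on the bar, in m: 0 = closest to the cup (starts at 0 to 0.03), grows as it is pushed back (organiser's -y), 0.130 = home at the end block. Slides with 2.5 N of friction while the release is held; else it locks within one 6 mm tooth. From the cup backwards: upright jaw plate (5 mm, top at z = 185), open well 57 mm long with the release pad in it, upright thumb block.
- release (a joint): How far the release pad is pressed down, in m: 0 = up, 0.008 = bottomed. Sprung up: 2 N to start it, 4 N at 4 mm, 6 N at the bottom. At rest it stands 0 to 4 mm down, as the pawl happens to sit on the teeth. The stop is free to slide only while the pad is held down by more than about 4.2 mm.
- release_top (a point): Centre of the release pad's top (moves with it): a flat ribbed grey pad, 30 mm across the bar by 48 mm along it, in the stop's well over the bar; fully up its top is 158 mm above the counter, bottomed 150 mm and still 4 mm over the sleeve around it. It is 28.5 mm from the thumb block's push face and 28.5 mm from the jaw plate. Axes as the organiser's.
- stop_push_face (a point): Middle of the thumb block's upright push face on the stop, which looks towards the cup (organiser's +y), 40 mm wide by 42 mm high (z 146 to 188 mm over the counter, this point at 167 mm). Axes as the organiser's.
- end_block (a point): Middle of the upper edge of the fixed aluminium end block's face at the -y end of the bar, 146 mm above the counter, 40 mm wide; the thumb block's back (22 mm behind its push face) comes to rest against this face when the stop is home.
- filter_cup_center (a point): Centre, half-way up, of the loose steel mesh filter cup, 70 mm across the rim and 70 mm high, standing on the upper deck between the +y side panel and the jaw plate. Leave it alone.
- ramekin: Loose white ceramic ramekin, 84 mm across, 45 mm high, on the lower deck towards the -y end. Origin under its centre. Leave it alone.
- scraper: Loose yellow plastic dough scraper, 98 by 110 mm, 10 mm thick at its grip edge, flat on the lower deck towards the +y end. Origin under its centre. Leave it alone.
- teaspoon: Loose steel teaspoon, 140 mm long, lying across the middle of the lower deck. Leave it alone.
- mug: Loose white mug, 82 mm across, 92 mm high, on the counter to the left of the organiser. Origin under its centre. Leave it alone.
- soap_bottle: Loose washing-up liquid bottle, 60 mm across, 190 mm high, on the counter to the right. Origin under its centre. Leave it alone.
- tea_tin: Loose round tin, 72 mm across, 100 mm high, on the counter to the left, farther off. Origin under its centre. Leave it alone.
- dish_brush: Loose dish brush, about 220 mm long with a round head, lying on the counter to the right, nearer the robot. Leave it alone.
Not all that is in view belongs to the job. Leave any brown look-alike of the part that bears filter_cup_center alone.

How it is judged:
By the outcome, as a careful person would: the job done as asked, in the order asked, and still so for the second after the job is handed in, with the robot touching nothing.
It also fails if it takes over 38 s, if anything falls off the work surface, if the arm or the gripper's body presses on something with over 40 N, if the wrist force passes 120 N, or if a joint passes its speed limit or range.

### The arm

A 6-joint arm with a two-finger parallel gripper is mounted at the origin on the work surface. World frame = base frame: x ahead of the robot, y to its left, z up, the work surface at z = 0. Lengths are in m, angles in degrees, forces in N, time in s.
With the tool pointing down it reaches from about 0.275 to 0.775 m from the base axis. Payload 14.6 kg.
Tool frame: the origin (TCP) lies on the centre line of the jaws, within the pads' length; the fingertips stand 8 mm ahead of it and the grasp point (between the pads) lies 11 mm behind it (bot.finger_overhang is the distance from the TCP to the fingertips, in m); z points along the fingers, y is the direction in which the jaws open and shut (so a half turn about z gives the same grasp; the last joint's range is limited). The gripper opens to 85 mm and grips with 20 to 120 N. Pads are 22 mm wide; open, the fingers measure 114 mm over their backs; the gripper's body (76 mm by 85 mm) begins 54 mm behind the grasp point. The pads swing forward as they close: fully open they stand 13 mm farther back than shut.
Start: joints at [-84.7, 15.075, -2.767, 72.158, 0, 81.102], TCP at [0.129, -0.509, 0.239] pointing down, gripper open.
Joint ranges: [-151.79, 151.79], [-50.71, 97.33], [-67.44, 78.34], [-121.81, 120.89], [-77.56, 73.72], [-180, 180]. Speed limits (degrees/s): [108.29, 108.29, 147.25, 159.86, 180, 180].

### API

Orientations are given as a 3x3 rotation matrix whose columns are the frame's x, y, z axes.
In Python, from bench import bot gives the robot as it stands.
- The arm moves only by the tool carry_out, never from a script. Its arguments are lists of equal length, an entry for each row: "gripper": the closure, from 0 (fully open) to 1 (shut); "slide": the shift along the tool's x, y, z in mm, a list of three; "rotation": the turn, a rotation vector about the tool's x, y, z in rad, a list of three. A call has 1 to 10 rows; each row is the pose to reach, as a shift and turn from the pose commanded when the call began, along the tool's axes at that moment; what a row does not reach only later rows make up. A row lasts 1/12 s, in which the tool goes at most 41.7 mm and 7.16 degrees, less where a joint would pass 70% of its speed; a pose out of reach is approached as far as the arm can. A call with a gripper value outside its range is refused whole. The fingers move at their own pace and stop on an object; "squeeze" is the grip in N (left out, the last holds). Time passes only in rows, so rows that repeat a pose let the fingers close. It gives the time, the measured TCP pose, the force and the opening at its end, in the units of the state.
- bot.get_state(): the state, without advancing time (a new reading comes with each control period).
- bot.grab_frame(name): name is "side" or "top" or "wrist"; returns the picture (420x560x3 uint8, red, green, blue); there is no depth.
- bot.camera_model(name): a dict with "camera_matrix" (3x3 intrinsics, pixels), "R" (3x3) and "t" (3): a world point X has camera coordinates R X + t; the wrist camera has in their place "mount" (4x4, takes a point from camera to tool coordinates, whose origin is the TCP and whose axes are the flange's). Camera axes: x right, y down, z forward; pixel columns grow to the right and rows downward; lengths in m; the calibration is good to about 2 mm. The wrist camera is an equidistant fisheye: a pixel r from the principal point sees the ray r / f radians off the axis. A picture is of the moment at which its call begins: read the wrist's pose just before it. camera_model takes no time and is no camera call.
- bot.job_done(): hands the job in, once; it reports no verdict.
Trained networks look in the newest picture that a camera, given by its name, has taken for a name from the list of things; names that differ only in an ending like _2 or _b are one class to them, and where a whole thing is asked for, a point or a joint stands for the part that bears it (a point fixed in the world has none). Each returns a list of dicts, best first, with "conf" (0 to 1); they miss things now and then, are a little off and sometimes report something else, mostly with a low value. They report only what shows in the picture. A call takes as long as a camera call. They do not tell look-alikes from the thing itself.
- bot.spot_in(camera, query): "pixel" ([row, column] in pixels, amid what is visible of it).
- bot.mark_of(camera, query): "pixel" ([row, column] in pixels: a listed point, or the origin of a listed thing).
The state is a dict: "t": time; "joints": joint angles; "joint_velocities": joint speeds; "effort": joint torques, N m; "ee_pos": TCP position; "tcp_rot": TCP orientation; "wrist_force": force on the tool from outside, world axes, zero at the start; "ft_torque": the same for the moment, N m; "opening": opening from 0.0 (shut) to 1.0 (fully open).
Only numpy, scipy, OpenCV 4.12 (cv2) and the standard library are available. Lean on these libraries where they do the work, as an engineer would, in place of code of your own. Each camera call takes 0.05 s, during which the arm holds its last target.

## Working session

There is one attempt and no reset: what is moved stays moved. The work goes in short steps, Python scripts to look and compute and a tool call to move; the robot and the scene stay as the last step left them, time stands still between calls to the robot, and variables do not carry over. Pictures are saved under pics/ and viewed, and the job is handed in when it is done.

Besides the shell and the picture viewer there is one more tool, called after "Request:" in YAML: its name, and indented under it one key for each argument. carry_out: Moves the arm, as the interface text tells. Its arguments: {"type":"object","properties":{"gripper":{"type":"array","items":{"type":"number"}},"slide":{"type":"array","items":{"type":"array","items":{"type":"number"}}},"rotation":{"type":"array","items":{"type":"array","items":{"type":"number"}}},"squeeze":{"type":"number"}},"required":["gripper","slide","rotation"]}

```bash
mkdir -p pics; ls
python3 - <<'E'
from bench import bot
import cv2
s=bot.get_state(); print({k:s[k] for k in('t','ee_pos','tcp_rot','wrist_force','opening')})
for c in('side','top','wrist'):
    im=bot.grab_frame(c); cv2.imwrite(f'pics/a_{c}.png',im[...,::-1])
    for q in('release_top','stop_push_face','end_block','filter_cup_center','organiser'):
        print(c,q,[(d['pixel'],round(d['conf'],2)) for d in bot.mark_of(c,q)][:3])
print(bot.camera_model('side'));print(bot.camera_model('top'));print(bot.camera_model('wrist'),bot.finger_overhang)
print(bot.get_state()['t'])
E
```

```text
pics
{'t': 0.0, 'ee_pos': array([ 0.12873372, -0.50871273,  0.23881916]), 'tcp_rot': array([[ 9.69459702e-01,  2.45250645e-01, -8.96199625e-05],
       [ 2.45250599e-01, -9.69459129e-01,  1.06826589e-03],
       [ 1.75110009e-04, -1.05762008e-03, -9.99999425e-01]]), 'wrist_force': array([0.25810341, 0.08383007, 0.07196336]), 'opening': 1.0009342557686036}
side release_top [([205.5, 311.2], 0.55)]
side stop_push_face [([196.9, 298.5], 0.9)]
side end_block [([176.7, 256.7], 0.73)]
side filter_cup_center [([343.6, 378.3], 0.79), ([296.7, 222.8], 0.69), ([244.8, 310.4], 0.64)]
side organiser [([253.1, 274.5], 0.71), ([244.3, 313.3], 0.71)]
top release_top [([216.5, 257.6], 0.63)]
top stop_push_face [([215.6, 258.9], 0.88), ([231.0, 316.3], 0.67), ([225.7, 402.3], 0.5)]
top end_block [([226.9, 314.1], 0.56)]
top filter_cup_center [([143.7, 241.4], 0.9), ([187.3, 230.1], 0.83), ([174.8, 175.4], 0.83)]
top organiser [([208.0, 273.6], 0.68)]
wrist release_top []
wrist stop_push_face []
wrist end_block []
wrist filter_cup_center []
wrist organiser []
{'camera_matrix': array([[418.3644433 ,   
[... 581 characters left out ...]
-9.90034401e-01, -2.06205448e-02, -1.39307850e-01],
       [ 1.39321196e-01,  7.95001631e-04, -9.90246925e-01]]), 't': array([-0.00607683,  0.57011066,  1.67347417])}
{'camera_matrix': array([[325.1922621 ,   0.        , 281.12084136],
       [  0.        , 325.1922621 , 206.58832433],
       [  0.        ,   0.        ,   1.        ]]), 'mount': array([[-1.70863198e-04, -9.64217142e-01, -2.65113701e-01,
         6.66351453e-02],
       [ 9.99999786e-01, -3.32174877e-04,  5.63628168e-04,
         6.30259288e-04],
       [-6.31524052e-04, -2.65113548e-01,  9.64216992e-01,
        -1.33722870e-01],
       [ 0.00000000e+00,  0.00000000e+00,  0.00000000e+00,
         1.00000000e+00]])} 0.008
0.9
```

View pics/a_side.png

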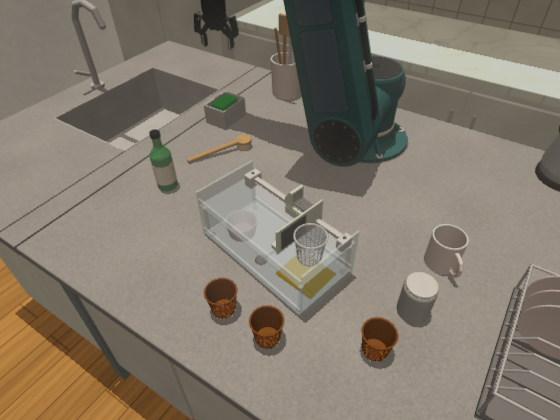

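View pics/a_top.png

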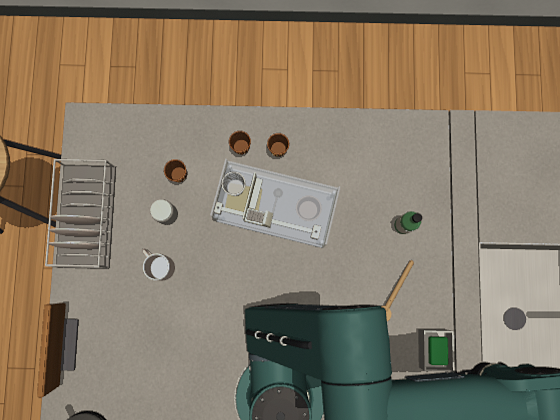

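View pics/a_wrist.png

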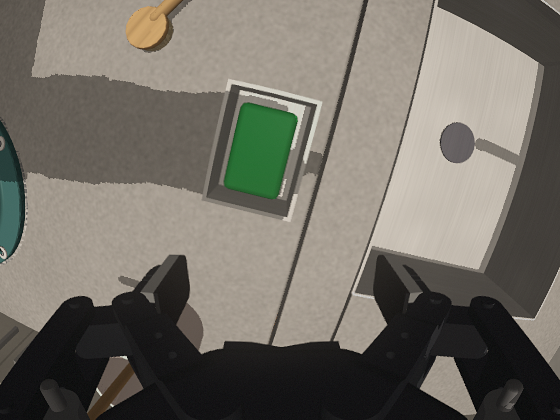

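```bash
cat > h.py <<'E'
import numpy as np
from bench import bot
def ray(c,px):
    m=bot.camera_model(c);K=m['camera_matrix'];R=np.array(m['R']);t=np.array(m['t'])
    d=R.T@np.linalg.inv(K)@[px[1],px[0],1];return -R.T@t,d
def atz(c,px,z):
    o,d=ray(c,px);return o+d*(z-o[2])/d[2]
def proj(c,X):
    m=bot.camera_model(c);p=m['camera_matrix']@(m['R']@np.array(X)+m['t']);return p[:2][::-1]/p[2]
def tri(a,b):
    A=[];B=[]
    for c,p in(('side',a),('top',b)):
        o,d=ray(c,p);d=d/np.linalg.norm(d);P=np.eye(3)-np.outer(d,d);A.append(P);B.append(P@o)
    return np.linalg.lstsq(np.vstack(A),np.hstack(B),rcond=None)[0]
E
python3 - <<'E'
import cv2
from h import *
for n,z in(('release_top',.156),('stop_push_face',.167),('end_block',.146)):
    pass
print(atz('side',(205.5,311.2),.156),atz('top',(216.5,257.6),.156))
print(atz('side',(196.9,298.5),.167),atz('top',(215.6,258.9),.167))
print(atz('side',(176.7,256.7),.146),atz('top',(226.9,314.1),.146))
print(atz('side',(244.8,310.4),.145),atz('top',(187.3,230.1),.145))
t=cv2.imread('pics/a_top.png')[150:260,200:350];cv2.imwrite('pics/b_top.png',cv2.resize(t,None,fx=5,fy=5,interpolation=cv2.INTER_CUBIC))
t=cv2.imread('pics/a_side.png')[160:310,190:360];cv2.imwrite('pics/b_side.png',cv2.resize(t,None,fx=4,fy=4,interpolation=cv2.INTER_CUBIC))
E
```

```text
[0.54283173 0.09722803 0.156     ] [0.55019738 0.07765395 0.156     ]
[0.54395257 0.06325395 0.167     ] [0.5514567  0.07335131 0.167     ]
[ 0.51575621 -0.07746269  0.146     ] [ 0.52356887 -0.09248441  0.146     ]
[0.6396251  0.15227073 0.145     ] [0.63951716 0.1640858  0.145     ]
```

View pics/b_top.png

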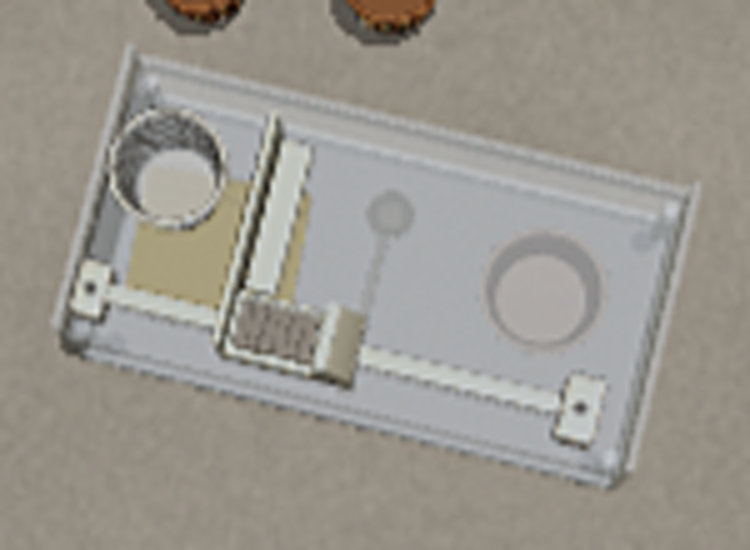

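View pics/b_side.png

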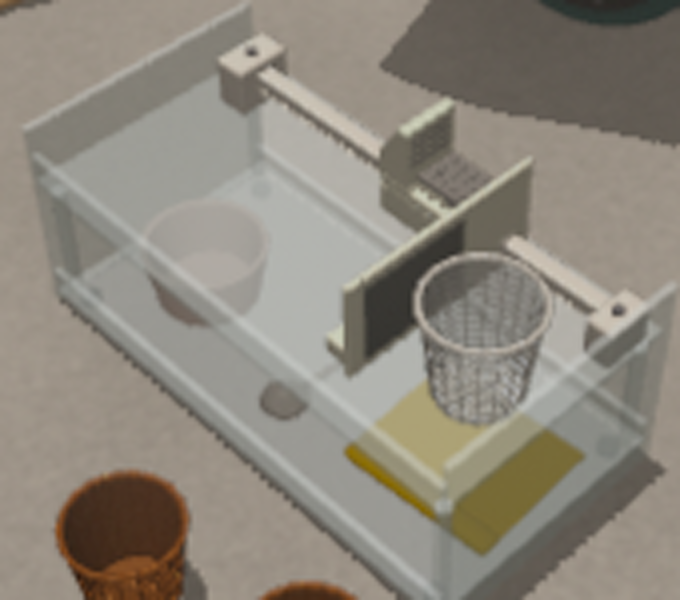

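```bash
cat > fit.py <<'E'
from h import *
from scipy.optimize import least_squares
T=lambda u,v:(150+v/5,200+u/5); S=lambda u,v:(160+v/4,190+u/4)
# (cam,px, f(yE,s)->local point)
obs=[('top',T(131,50),lambda e,s:(.09,.18,.15)),('top',T(695,187),lambda e,s:(.09,-.18,.15)),
('side',S(25,128),lambda e,s:(.09,-.18,.15)),('side',S(248,5),lambda e,s:(-.09,-.18,.15)),
('side',S(675,290),lambda e,s:(-.09,.18,.15)),
('top',(216.4,255),lambda e,s:(-.06,e+.022+.13-s+.0285,.156)),
('side',(204.5,302.5),lambda e,s:(-.06,e+.022+.13-s+.0285,.156)),
# push face top edge mid (z .188)
('top',T(327,341),lambda e,s:(-.06,e+.022+.13-s,.188)),
# end block face upper edge mid
('top',T(557,405),lambda e,s:(-.06,e,.146)),
('side',S(268,68),lambda e,s:(-.06,e,.146)),
]
def res(p):
    c,s=np.cos(p[2]),np.sin(p[2]);r=[]
    for cam,px,f in obs:
        l=f(p[3],p[4]);X=(p[0]+c*l[0]-s*l[1],p[1]+s*l[0]+c*l[1],l[2]);r+=list(proj(cam,X)-px)
    return np.array(r)
if __name__=='__main__':
    q=least_squares(res,[.6,.05,-.25,-.16,.01],loss='soft_l1');p=q.x
    print(p.round(4));print(res(p).reshape(-1,2).round(1))
    c,s=np.cos(p[2]),np.sin(p[2])
    W=lambda x,y:np.round((p[0]+c*x-s*y,p[1]+s*x+c*y),4)
    yp=p[3]+.152-p[4]
    print('push',W(-.06,yp),'pad',W(-.06,yp+.0285),'end',W(-.06,p[3]),'backdir',(s,-c),'local pad y',yp+.0285)
E
python3 fit.py
```

```text
[ 0.5995  0.0292 -0.2348 -0.1277  0.0142]
[[-1.9 -1.6]
 [-0.   0.2]
 [-0.8 -0.7]
 [-1.1  0.1]
 [-0.4  0.5]
 [ 0.1  1.6]
 [ 0.2  0.9]
 [-0.8  0.1]
 [-0.2 -1.2]
 [-1.7 -0.5]]
push [0.5435 0.053 ] pad [0.5502 0.0807] end [ 0.5115 -0.081 ] backdir (np.float64(-0.2326280984539112), np.float64(-0.9725657652877349)) local pad y 0.03861819523818456
```

```bash
cat > delta.py <<'E'
from h import *
import sys
from scipy.spatial.transform import Rotation as Ro
s=bot.get_state();R=np.array(s['tcp_rot']);p=np.array(s['ee_pos'])
tx,ty,tz,yaw=map(float,sys.argv[1:5]);a=np.radians(yaw)
Rt=np.array([[np.cos(a),np.sin(a),0],[np.sin(a),-np.cos(a),0],[0,0,-1]])
print('t',s['t'],'pos',p.round(4),'F',s['wrist_force'].round(2),'open',round(s['opening'],2))
print('slide',(R.T@(np.array([tx,ty,tz])-p)*1000).round(1),'rot',Ro.from_matrix(R.T@Rt).as_rotvec().round(3))
E
python3 delta.py .5502 .0807 .29 76.5
```

```text
t 0.9 pos [ 0.1288 -0.509   0.2393] F [ 0.57  0.21 -0.  ] open 1.0
slide [ 553.2 -468.3  -50.7] rot [ 0.     0.    -1.087]
```

Request:
carry_out:
  gripper: [0,0,0,0,0.5,1,1,1,1,1]
  slide:
    - [30,-25,-50]
    - [90,-75,-50]
    - [150,-125,-50]
    - [210,-175,-50]
    - [265,-225,-50]
    - [320,-270,-50]
    - [375,-320,-50]
    - [435,-370,-50]
    - [495,-420,-50]
    - [553,-468,-50]
  rotation:
    - [0,0,-0.1]
    - [0,0,-0.2]
    - [0,0,-0.3]
    - [0,0,-0.4]
    - [0,0,-0.5]
    - [0,0,-0.6]
    - [0,0,-0.7]
    - [0,0,-0.8]
    - [0,0,-0.95]
    - [0,0,-1.087]

```text
t: 1.73
ee_pos: [0.3618, -0.1819, 0.2878]
tcp_rot: [[0.264, 0.964, 0.001], [0.964, -0.264, -0.001], [-0.0, 0.001, -1.0]]
wrist_force: [1.0, -1.3, 0.1]
opening: 0.141
```

```bash
python3 delta.py .5502 .0807 .29 76.5
```

```text
t 1.7333 pos [ 0.3618 -0.1819  0.2878] F [ 1.   -1.29  0.13] open 0.14
slide [303.  112.3  -2.2] rot [ 0.001  0.    -0.032]
```

Request:
carry_out:
  gripper: [1,1,1,1,1,1,1,1,1,1]
  slide:
    - [303,112,-2]
    - [303,112,-2]
    - [303,112,-2]
    - [303,112,-2]
    - [303,112,-2]
    - [303,112,-2]
    - [303,112,-2]
    - [303,112,-2]
    - [303,112,-2]
    - [303,112,-2]
  rotation:
    - [0,0,-0.032]
    - [0,0,-0.032]
    - [0,0,-0.032]
    - [0,0,-0.032]
    - [0,0,-0.032]
    - [0,0,-0.032]
    - [0,0,-0.032]
    - [0,0,-0.032]
    - [0,0,-0.032]
    - [0,0,-0.032]

```text
t: 2.57
ee_pos: [0.5512, 0.0791, 0.2889]
tcp_rot: [[0.236, 0.972, -0.001], [0.972, -0.236, -0.0], [-0.0, -0.001, -1.0]]
wrist_force: [0.1, -0.4, 0.4]
opening: -0.004
```

```bash
python3 delta.py .5502 .0807 .29 76.5
python3 - <<'E'
from h import *
import cv2
s=bot.get_state(); print(s['ee_pos'],s['tcp_rot'],s['joints'])
im=bot.grab_frame('wrist'); cv2.imwrite('pics/c_w.png',cv2.resize(im[...,::-1],(800,600)))
for q in('release_top','stop_push_face','end_block'):print(q,[(d['pixel'],round(d['conf'],2)) for d in bot.mark_of('wrist',q)][:3])
E
```

```text
t 2.5667 pos [0.5512 0.0791 0.2889] F [ 0.1  -0.37  0.37] open -0.0
slide [ 1.3 -1.4 -1.1] rot [-0.001  0.    -0.003]
[0.55123044 0.07910631 0.28888861] [[ 2.36291330e-01  9.71681821e-01 -9.20380869e-04]
 [ 9.71682219e-01 -2.36291479e-01 -5.48979852e-05]
 [-2.70821531e-04 -8.81345807e-04 -9.99999575e-01]] [-2.15997281e-01  1.78479579e+01  8.89897451e+00  8.11037384e+01
 -3.34419980e-03  1.03451766e+02]
release_top [([190.9, 279.5], 0.69)]
stop_push_face [([221.4, 281.0], 0.64)]
end_block [([348.6, 280.4], 0.62)]
```

View pics/c_w.png

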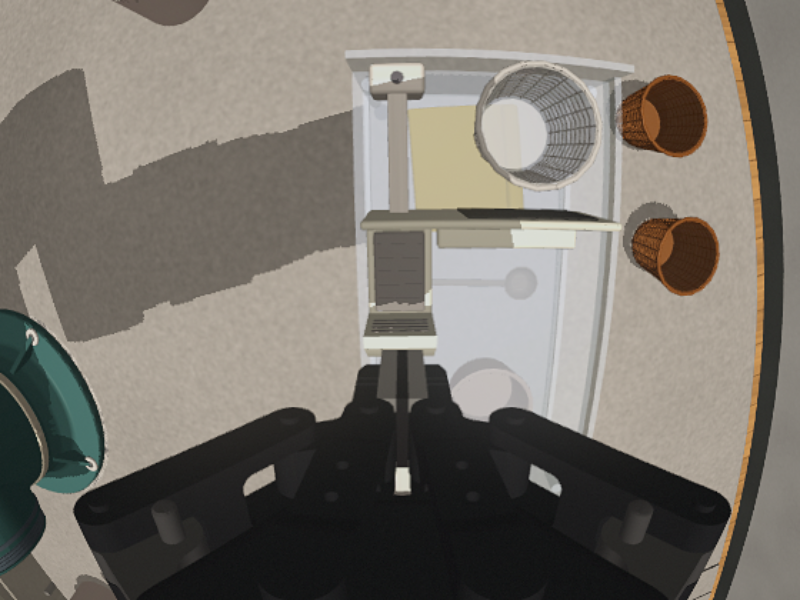

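```bash
cat >> h.py <<'E'
def wray(px,s):
    m=bot.camera_model('wrist');K=m['camera_matrix'];M=np.array(m['mount'])
    x=(px[1]-K[0,2])/K[0,0];y=(px[0]-K[1,2])/K[1,1];r=np.hypot(x,y)
    d=np.array([np.sin(r)*x/r,np.sin(r)*y/r,np.cos(r)])
    R=np.array(s['tcp_rot']);return np.array(s['ee_pos'])+R@M[:3,3],R@M[:3,:3]@d
def watz(px,z,s):
    o,d=wray(px,s);return o+d*(z-o[2])/d[2]
E
python3 - <<'E'
from h import *
s=bot.get_state();k=.7
y=np.array([0.2363,.9717]);x=np.array([.9717,-.2363])
def sh(n,px,z):
    P=watz(px,z,s);print(n,P.round(4),'rel tcp: along',round((P[:2]-s['ee_pos'][:2])@y*1e3,1),'across',round((P[:2]-s['ee_pos'][:2])@x*1e3,1))
sh('pad',(190.9,279.5),.156);sh('push',(221.4,281),.167)
for z in(.154,.158):
  sh('pad front edge',(232*k,400*k),z);sh('pad rear edge',(304*k,400*k),z)
sh('padL',(270*k,375*k),.156);sh('padR',(270*k,425*k),.156)
sh('thumb face top edge',(335*k,400*k),.188);sh('thumb top L',(335*k,364*k),.188);sh('thumb top R',(335*k,437*k),.188)
sh('jaw top edge',(222*k,400*k),.185)
sh('cup end block top L',(93*k,372*k),.146);sh('R',(93*k,424*k),.146)
sh('bar L',(150*k,388*k),.138);sh('bar R',(150*k,407*k),.138)
E
```

```text
pad [0.5505 0.0834 0.156 ] rel tcp: along 6.3 across -1.3
push [0.5461 0.0603 0.167 ] rel tcp: along -17.1 across -0.2
pad front edge [0.5567 0.1065 0.154 ] rel tcp: along 30.2 across -0.8
pad rear edge [0.5461 0.064  0.154 ] rel tcp: along -13.5 across -1.0
pad front edge [0.5568 0.107  0.158 ] rel tcp: along 30.8 across -0.8
pad rear edge [0.5464 0.0652 0.158 ] rel tcp: along -12.4 across -1.0
padL [0.537  0.0884 0.156 ] rel tcp: along 8.0 across -15.6
padR [0.5656 0.0813 0.156 ] rel tcp: along 7.9 across 13.8
thumb face top edge [0.5444 0.0568 0.188 ] rel tcp: along -20.9 across -0.9
thumb top L [0.5255 0.0615 0.188 ] rel tcp: along -20.9 across -20.4
thumb top R [0.5639 0.052  0.188 ] rel tcp: along -21.1 across 19.1
jaw top edge [0.559  0.1156 0.185 ] rel tcp: along 39.6 across -0.7
cup end block top L [0.5606 0.1908 0.146 ] rel tcp: along 113.1 across -16.9
R [0.5902 0.1834 0.146 ] rel tcp: along 112.9 across 13.6
bar L [0.5612 0.1554 0.138 ] rel tcp: along 78.8 across -7.9
bar R [0.5724 0.1526 0.138 ] rel tcp: along 78.7 across 3.6
```

Request:
carry_out:
  gripper: [1,1,1,1,1,1,1]
  slide:
    - [0,-1,20]
    - [0,-1,45]
    - [0,-1,70]
    - [0,-1,90]
    - [0,-1,105]
    - [0,-1,113]
    - [0,-1,113]
  rotation:
    - [0,0,0]
    - [0,0,0]
    - [0,0,0]
    - [0,0,0]
    - [0,0,0]
    - [0,0,0]
    - [0,0,0]
  squeeze: 20

```text
t: 3.35
ee_pos: [0.5489, 0.0773, 0.1756]
tcp_rot: [[0.24, 0.971, -0.002], [0.971, -0.24, -0.0], [-0.0, -0.002, -1.0]]
wrist_force: [0.5, -0.1, -0.1]
opening: -0.0
```

Run:
```python
from h import *
import cv2
s=bot.get_state(); print(s['ee_pos'],s['wrist_force'],s['opening'])
im=bot.grab_frame('wrist'); cv2.imwrite('pics/d_w.png',cv2.resize(im[...,::-1],(800,600)))
im=bot.grab_frame('side')[140:270,230:390]; cv2.imwrite('pics/d_s.png',cv2.resize(im[...,::-1],(800,650)[:1]+(600,)))
```

```text
[0.54885698 0.07731768 0.17556647] [ 0.4558116  -0.06101267 -0.08166471] -7.365530903029064e-05
```

View pics/d_w.png

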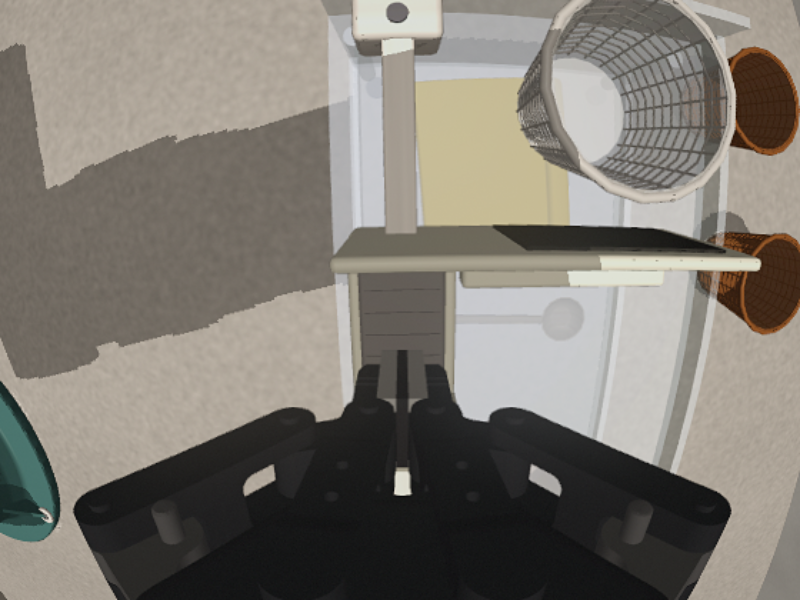

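View pics/d_s.png

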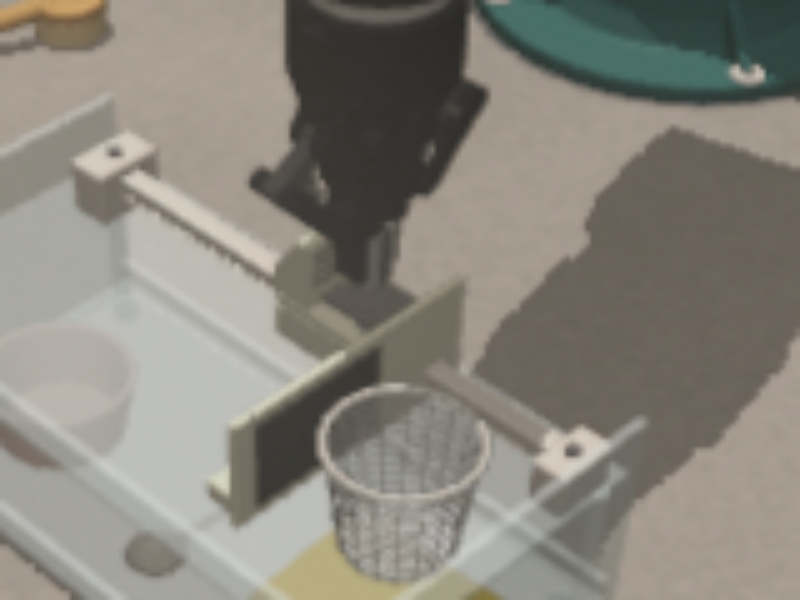

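Request:
carry_out:
  gripper: [1,1,1,1]
  slide:
    - [1,0,3]
    - [1,0,6]
    - [1,0,8]
    - [1,0,8]
  rotation:
    - [0,0,0]
    - [0,0,0]
    - [0,0,0]
    - [0,0,0]

```text
t: 3.78
ee_pos: [0.55, 0.0791, 0.1684]
tcp_rot: [[0.239, 0.971, -0.0], [0.971, -0.239, -0.0], [-0.0, -0.0, -1.0]]
wrist_force: [0.2, 0.3, 0.4]
opening: 0.006
```

Request:
carry_out:
  gripper: [1,1,1,1]
  slide:
    - [0,0,1.5]
    - [0,0,3]
    - [0,0,4]
    - [0,0,4]
  rotation:
    - [0,0,0]
    - [0,0,0]
    - [0,0,0]
    - [0,0,0]

```text
t: 4.12
ee_pos: [0.5501, 0.0791, 0.1645]
tcp_rot: [[0.239, 0.971, 0.0], [0.971, -0.239, -0.0], [0.0, 0.0, -1.0]]
wrist_force: [0.3, 0.4, 2.1]
opening: 0.002
```

Request:
carry_out:
  gripper: [1,1,1,1]
  slide:
    - [0,0,1]
    - [0,0,2]
    - [0,0,3]
    - [0,0,3]
  rotation:
    - [0,0,0]
    - [0,0,0]
    - [0,0,0]
    - [0,0,0]

```text
t: 4.45
ee_pos: [0.5501, 0.0791, 0.1615]
tcp_rot: [[0.239, 0.971, 0.0], [0.971, -0.239, 0.0], [0.0, 0.0, -1.0]]
wrist_force: [0.9, -0.2, 3.3]
opening: 0.0
```

Request:
carry_out:
  gripper: [1,1,1,1]
  slide:
    - [0,0,1]
    - [0,0,2]
    - [0,0,2]
    - [0,0,2]
  rotation:
    - [0,0,0]
    - [0,0,0]
    - [0,0,0]
    - [0,0,0]

```text
t: 4.78
ee_pos: [0.5501, 0.0791, 0.1596]
tcp_rot: [[0.239, 0.971, 0.0], [0.971, -0.239, 0.0], [0.0, 0.0, -1.0]]
wrist_force: [-0.2, -0.8, 5.3]
opening: -0.001
```

Request:
carry_out:
  gripper: [1,1,1,1,1,1,1,1,1,1]
  slide:
    - [0,0,0.6]
    - [-1,0,0.6]
    - [-3,0,0.6]
    - [-5,0,0.6]
    - [-8,0,0.6]
    - [-11,0,0.6]
    - [-14,0,0.6]
    - [-17,0,0.6]
    - [-20,0,0.6]
    - [-23,0,0.6]
  rotation:
    - [0,0,0]
    - [0,0,0]
    - [0,0,0]
    - [0,0,0]
    - [0,0,0]
    - [0,0,0]
    - [0,0,0]
    - [0,0,0]
    - [0,0,0]
    - [0,0,0]

```text
t: 5.62
ee_pos: [0.5449, 0.0568, 0.1592]
tcp_rot: [[0.239, 0.971, 0.001], [0.971, -0.239, 0.001], [0.001, 0.001, -1.0]]
wrist_force: [2.0, 2.3, 4.2]
opening: 0.0
```

Run:
```python
from h import *
import cv2
s=bot.get_state(); print(s['ee_pos'],s['wrist_force'],s['opening'])
im=bot.grab_frame('side')[140:270,230:390]; cv2.imwrite('pics/e_s.png',cv2.resize(im[...,::-1],(800,600)))
```

```text
[0.54493611 0.05677784 0.15918624] [2.03703694 2.2948527  4.15599248] 9.303969196254743e-05
```

View pics/e_s.png

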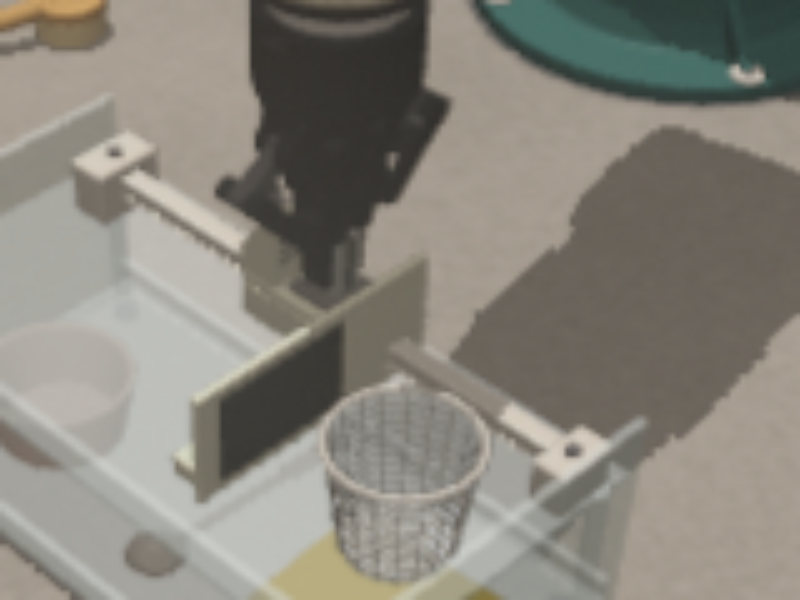

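Request:
carry_out:
  gripper: [1,1,1,1,1,1,1,1,1,1]
  slide:
    - [-4,0,0]
    - [-10,0,0]
    - [-17,0,0]
    - [-24,0,0]
    - [-31,0,0]
    - [-38,0,0]
    - [-45,0,0]
    - [-52,0,0]
    - [-58,0,0]
    - [-62,0,0]
  rotation:
    - [0,0,0]
    - [0,0,0]
    - [0,0,0]
    - [0,0,0]
    - [0,0,0]
    - [0,0,0]
    - [0,0,0]
    - [0,0,0]
    - [0,0,0]
    - [0,0,0]

```text
t: 6.5
ee_pos: [0.5304, -0.0039, 0.1593]
tcp_rot: [[0.239, 0.971, 0.002], [0.971, -0.239, 0.0], [0.001, 0.002, -1.0]]
wrist_force: [3.9, 1.9, 5.2]
opening: 0.003
```

Run:
```python
from h import *
import cv2
s=bot.get_state(); print(s['ee_pos'],s['wrist_force'],s['opening'])
im=bot.grab_frame('side')[140:270,230:390]; cv2.imwrite('pics/f_s.png',cv2.resize(im[...,::-1],(800,600)))
im=bot.grab_frame('wrist'); cv2.imwrite('pics/f_w.png',cv2.resize(im[...,::-1],(800,600)))
```

```text
[ 0.53042905 -0.00388471  0.15933011] [3.85910177 1.90196631 5.24655349] 0.003321061994945467
```

View pics/f_s.png

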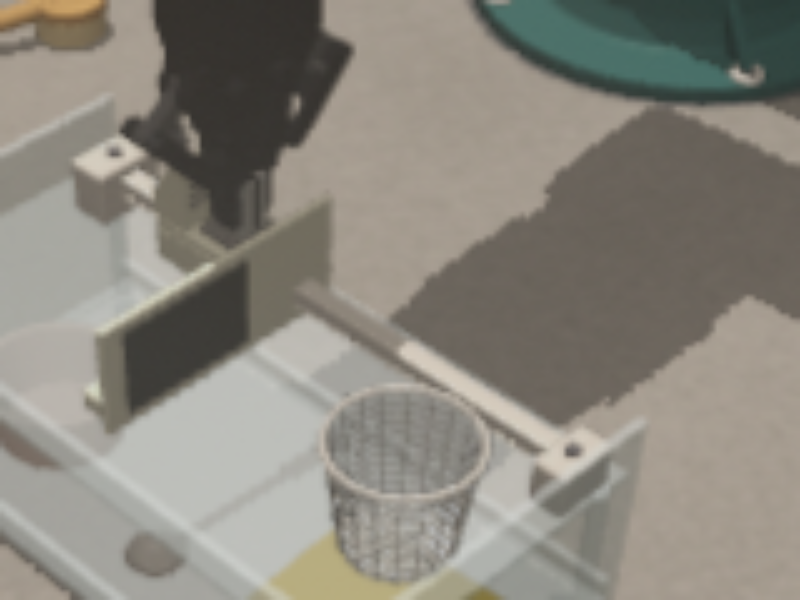

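View pics/f_w.png

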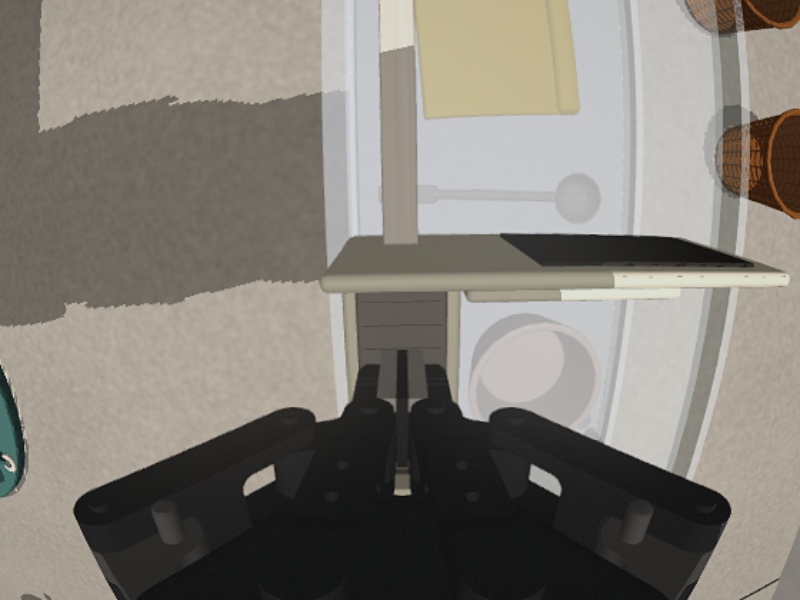

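Request:
carry_out:
  gripper: [1,1,1,1,1,1,1,1]
  slide:
    - [-3,0.2,0]
    - [-8,0.4,0]
    - [-14,0.6,0]
    - [-20,0.8,0]
    - [-26,0.8,0]
    - [-31,0.8,0]
    - [-34,0.8,0]
    - [-36,0.8,0]
  rotation:
    - [0,0,0]
    - [0,0,0]
    - [0,0,0]
    - [0,0,0]
    - [0,0,0]
    - [0,0,0]
    - [0,0,0]
    - [0,0,0]

```text
t: 7.27
ee_pos: [0.5224, -0.0388, 0.1592]
tcp_rot: [[0.239, 0.971, 0.001], [0.971, -0.239, 0.0], [0.001, 0.001, -1.0]]
wrist_force: [2.9, 2.5, 5.1]
opening: 0.004
```

Request:
carry_out:
  gripper: [1,1,1,1]
  slide:
    - [-1,0,0]
    - [-2,0,0]
    - [-3,0,0]
    - [-4,0,0]
  rotation:
    - [0,0,0]
    - [0,0,0]
    - [0,0,0]
    - [0,0,0]

```text
t: 7.6
ee_pos: [0.5216, -0.0425, 0.1592]
tcp_rot: [[0.239, 0.971, 0.001], [0.971, -0.239, 0.0], [0.001, 0.001, -1.0]]
wrist_force: [2.5, 2.0, 4.5]
opening: 0.002
```

Request:
carry_out:
  gripper: [1,1,1,1]
  slide:
    - [-1,0.3,0]
    - [-2,0.3,0]
    - [-3,0.3,0]
    - [-4,0.3,0]
  rotation:
    - [0,0,0]
    - [0,0,0]
    - [0,0,0]
    - [0,0,0]

```text
t: 7.93
ee_pos: [0.5205, -0.0462, 0.1591]
tcp_rot: [[0.238, 0.971, 0.001], [0.971, -0.238, 0.001], [0.001, 0.0, -1.0]]
wrist_force: [1.1, 5.5, 5.6]
opening: 0.001
```

Run:
```python
from h import *
import cv2
s=bot.get_state(); print(s['ee_pos'],s['wrist_force'],s['opening'])
im=bot.grab_frame('side')[140:270,230:390]; cv2.imwrite('pics/g_s.png',cv2.resize(im[...,::-1],(800,600)))
```

```text
[ 0.52054801 -0.04615544  0.15910779] [1.05414832 5.49745487 5.56915771] 0.0007764886287834123
```

View pics/g_s.png

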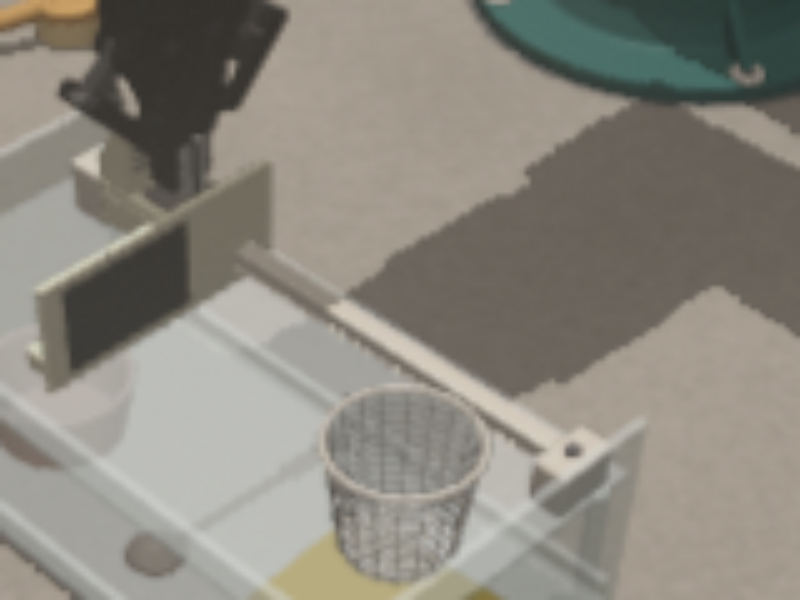

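Request:
carry_out:
  gripper: [1,1,1]
  slide:
    - [-1,0,0]
    - [-1.5,0,0]
    - [-1.5,0,0]
  rotation:
    - [0,0,0]
    - [0,0,0]
    - [0,0,0]

```text
t: 8.23
ee_pos: [0.5201, -0.0476, 0.1591]
tcp_rot: [[0.238, 0.971, 0.001], [0.971, -0.238, 0.001], [0.001, 0.0, -1.0]]
wrist_force: [0.7, 4.3, 4.9]
opening: 0.001
```

Request:
carry_out:
  gripper: [1,1,1,1]
  slide:
    - [-1,0,0]
    - [-2,0,0]
    - [-3,0,0]
    - [-3,0,0]
  rotation:
    - [0,0,0]
    - [0,0,0]
    - [0,0,0]
    - [0,0,0]

```text
t: 8.57
ee_pos: [0.5193, -0.0505, 0.159]
tcp_rot: [[0.238, 0.971, 0.0], [0.971, -0.238, 0.001], [0.001, 0.0, -1.0]]
wrist_force: [1.0, 3.6, 4.5]
opening: -0.0
```

Run:
```python
from h import *
import cv2
s=bot.get_state(); print(s['ee_pos'],s['wrist_force'],s['opening'])
im=bot.grab_frame('side')[140:270,230:390]; cv2.imwrite('pics/h_s.png',cv2.resize(im[...,::-1],(800,600)))
a=cv2.imread('pics/g_s.png').astype(int);b=cv2.imread('pics/h_s.png').astype(int)
d=np.abs(a-b).sum(2);print('jaw region diff',d[200:400,20:270].mean(),'static region',d[400:600,300:].mean())
```

```text
[ 0.51931519 -0.05052041  0.15904275] [1.02573413 3.6356984  4.49752483] -0.00015520744247141276
jaw region diff 1.08152 static region 0.78152
```

View pics/h_s.png

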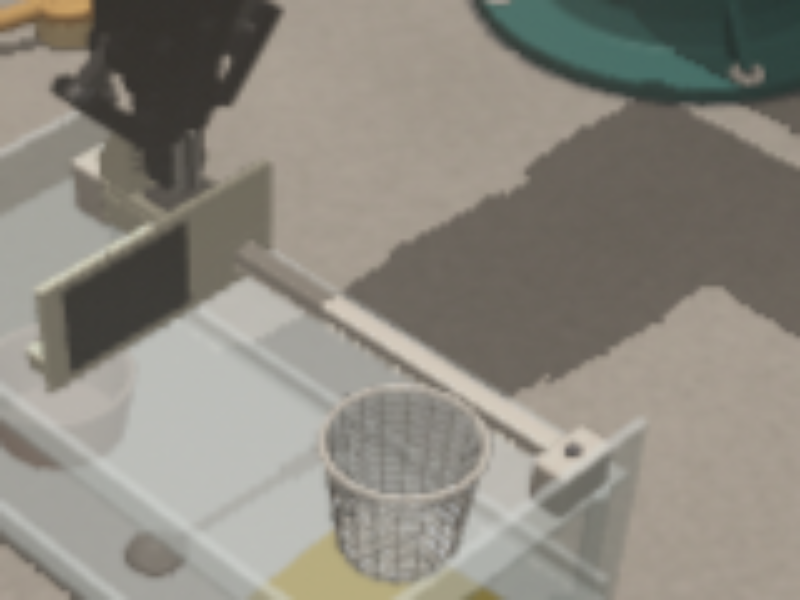

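Request:
carry_out:
  gripper: [1,1,1,1,1]
  slide:
    - [-1,0,0]
    - [-2,0,0]
    - [-3,0,0]
    - [-4,0,0]
    - [-4,0,0]
  rotation:
    - [0,0,0]
    - [0,0,0]
    - [0,0,0]
    - [0,0,0]
    - [0,0,0]

```text
t: 9.03
ee_pos: [0.5189, -0.0523, 0.1591]
tcp_rot: [[0.237, 0.972, 0.002], [0.972, -0.237, 0.006], [0.006, 0.0, -1.0]]
wrist_force: [6.1, 23.1, 5.6]
opening: -0.002
```

Request:
carry_out:
  gripper: [1,1,1,1,1,1,1,1,1,1]
  slide:
    - [1,0,0]
    - [1,0,-2]
    - [1,0,-5]
    - [1,0,-8]
    - [1,0,-11]
    - [1,0,-14]
    - [2,0,-17]
    - [4,0,-22]
    - [5,0,-30]
    - [5,0,-38]
  rotation:
    - [0,0,0]
    - [0,0,0]
    - [0,0,0]
    - [0,0,0]
    - [0,0,0]
    - [0,0,0]
    - [0,0,0]
    - [0,0,0]
    - [0,0,0]
    - [0,0,0]

```text
t: 9.87
ee_pos: [0.5194, -0.0498, 0.1976]
tcp_rot: [[0.239, 0.971, -0.0], [0.971, -0.239, -0.0], [-0.0, -0.0, -1.0]]
wrist_force: [-0.3, 0.6, 0.1]
opening: -0.001
```

Request:
carry_out:
  gripper: [1,1,1,1,1,1,1,1]
  slide:
    - [0,0,-15]
    - [0,0,-35]
    - [0,0,-60]
    - [0,0,-85]
    - [0,0,-110]
    - [0,0,-125]
    - [0,0,-130]
    - [0,0,-130]
  rotation:
    - [0,0,0]
    - [0,0,0]
    - [0,0,0]
    - [0,0,0]
    - [0,0,0]
    - [0,0,0]
    - [0,0,0]
    - [0,0,0]

```text
t: 10.53
ee_pos: [0.5199, -0.0501, 0.3282]
tcp_rot: [[0.239, 0.971, 0.002], [0.971, -0.239, -0.001], [-0.0, 0.002, -1.0]]
wrist_force: [0.1, -0.0, -0.2]
opening: 0.001
```

Run:
```python
from h import *
import cv2
s=bot.get_state(); print(s['t'],s['ee_pos'],s['wrist_force'],s['opening'])
im=bot.grab_frame('side')[140:270,230:390]; cv2.imwrite('pics/i_s.png',cv2.resize(im[...,::-1],(800,600)))
im=bot.grab_frame('wrist'); cv2.imwrite('pics/i_w.png',cv2.resize(im[...,::-1],(800,600)))
im=bot.grab_frame('top'); cv2.imwrite('pics/i_t.png',cv2.resize(im[...,::-1],(800,600)))
```

```text
10.5333 [ 0.51988967 -0.05012398  0.32816754] [ 0.14264628 -0.01249099 -0.162183  ] 0.0011821816493039292
```

View pics/i_s.png

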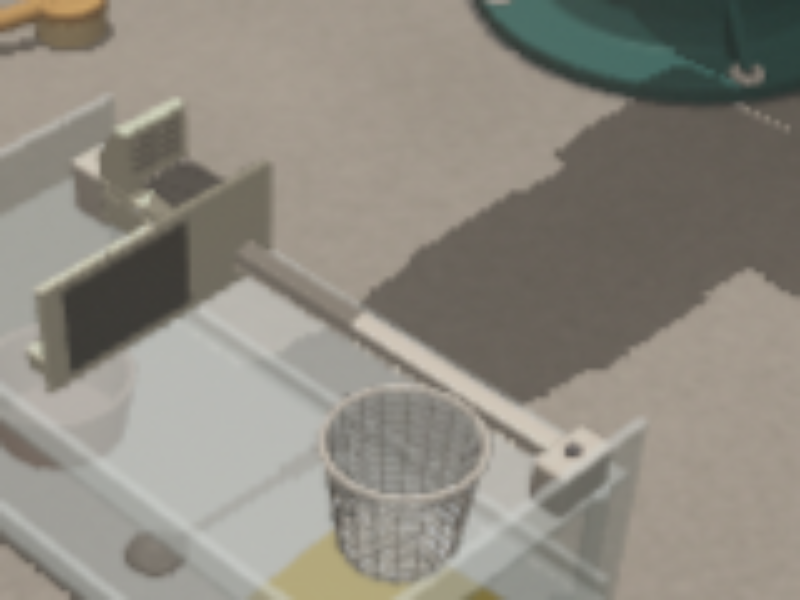

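View pics/i_w.png

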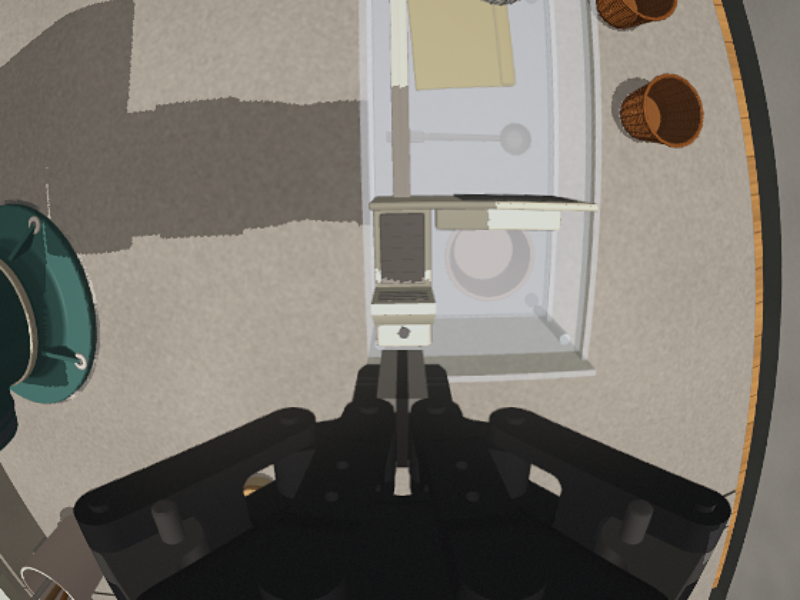

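View pics/i_t.png

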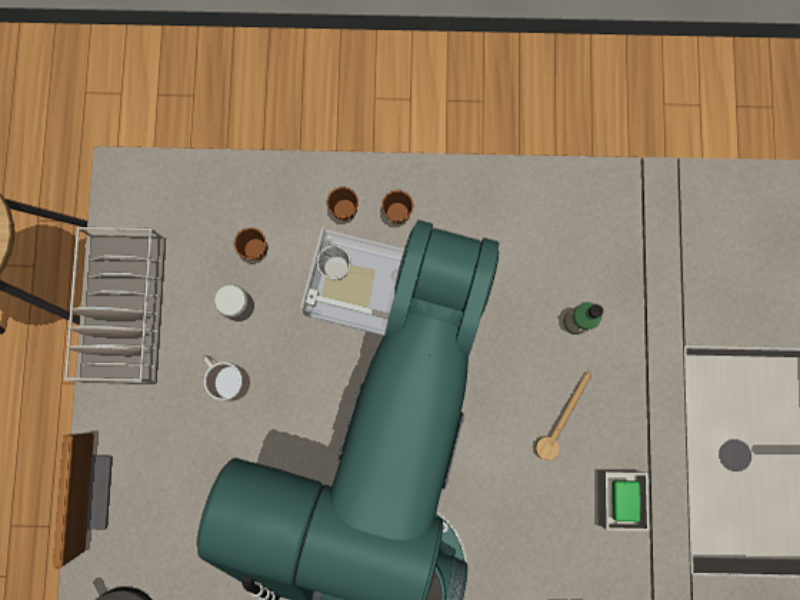

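Request:
carry_out:
  gripper: [1,1,1,1,1,1,1,1,1,1]
  slide:
    - [-30,0,0]
    - [-60,0,0]
    - [-90,0,0]
    - [-120,0,0]
    - [-150,0,0]
    - [-180,0,0]
    - [-210,0,0]
    - [-235,0,0]
    - [-245,0,0]
    - [-250,0,0]
  rotation:
    - [0,0,0]
    - [0,0,0]
    - [0,0,0]
    - [0,0,0]
    - [0,0,0]
    - [0,0,0]
    - [0,0,0]
    - [0,0,0]
    - [0,0,0]
    - [0,0,0]

```text
t: 11.52
ee_pos: [0.4592, -0.2937, 0.3259]
tcp_rot: [[0.24, 0.971, -0.001], [0.971, -0.24, 0.001], [0.001, -0.002, -1.0]]
wrist_force: [0.7, 0.1, -0.2]
opening: 0.001
```

Run:
```python
from h import *
import cv2
s=bot.get_state(); print(s['t'],s['ee_pos'],s['wrist_force'],s['opening'])
im=bot.grab_frame('top')[150:260,200:350]; cv2.imwrite('pics/j_t.png',cv2.resize(im[...,::-1],None,fx=5,fy=5,interpolation=cv2.INTER_CUBIC))
im=bot.grab_frame('wrist'); cv2.imwrite('pics/j_w.png',cv2.resize(im[...,::-1],(800,600)))
im=bot.grab_frame('side'); cv2.imwrite('pics/j_s.png',im[...,::-1])
```

```text
11.5167 [ 0.4591903  -0.29372832  0.32588263] [ 0.679071    0.05706077 -0.2386114 ] 0.0005685199159684087
```

View pics/j_t.png

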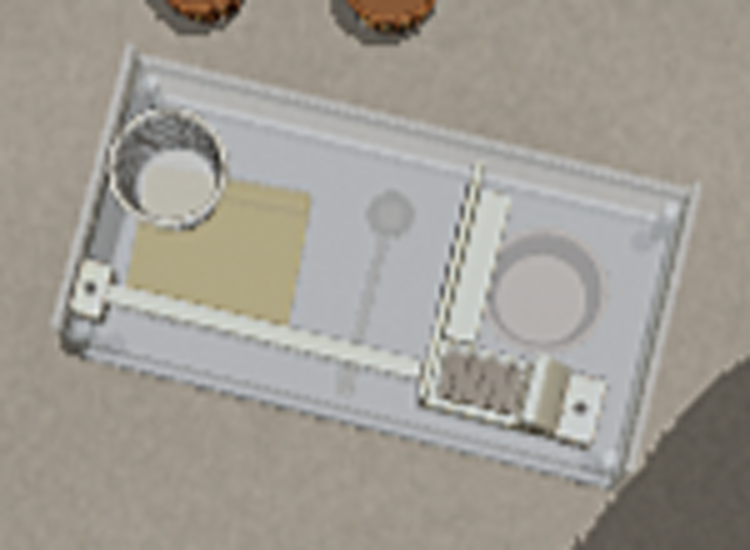

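View pics/j_w.png

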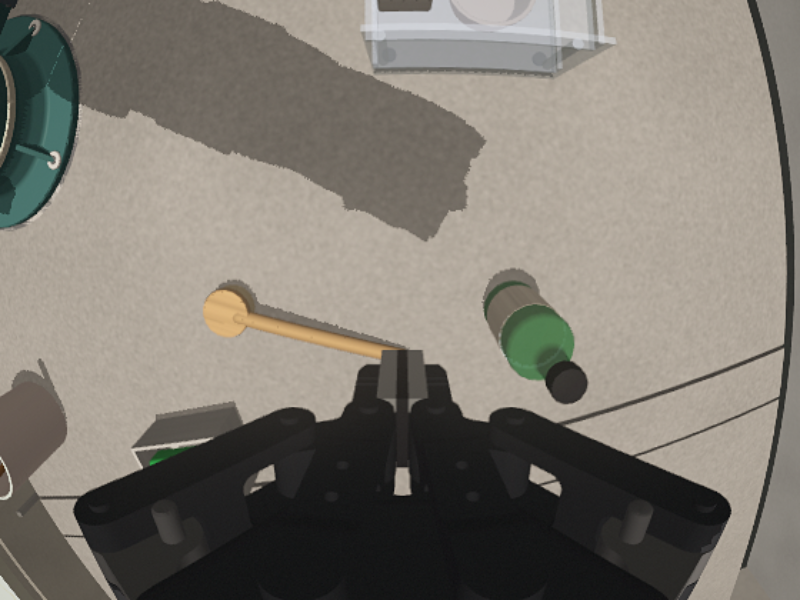

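View pics/j_s.png

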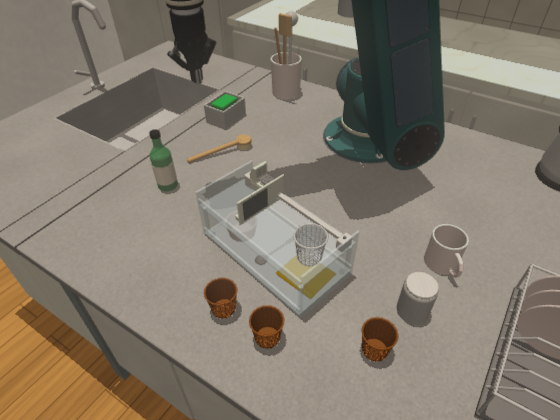

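```bash
python3 -c "
from bench import bot
print(bot.job_done())"
```

```text
the job is handed in; nothing more can be done
None
```

The stop is fully home against the end block, the release pad has been let go, and the job is handed in at about 11.7 s of the 38 s allowed.

- **Press:** With the fingers shut, I pressed the pad about 7 mm down, at roughly 5 N, and kept it there for the whole push.
- **Push:** The stop rode back along the bar until it stopped moving. The fingertips then slid a few millimetres over the pad until they met the thumb block. Pushing on that raised the force to about 24 N, which I took as firmly home.
- **Release:** I eased off and lifted straight up, and the wrist force went back to about zero.

**Last checks:**
- The top picture shows no gap between the thumb block and the end block.
- The stop stayed where it was when the fingers came off.
- The cup, the things on the lower deck and the items on the counter look unmoved.
- The arm stands clear of everything.

**Disagreements and limits:**
- The fixed cameras and the wrist camera disagreed by about 6 mm on where the push face was at the start. I allowed for that with clearance and by feeling for contact.
- I judged that the pad had sprung up only from the pictures and the zero force. I did not measure its height.

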